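Clock the drive shaft and hold a collar on its flat

TASK

The gear drive of the jar filler gets its collar back. First take hold of the upright shaft with the fingers and turn it until you feel the set-screw flat facing the small index rib on the flange; then pick up the steel collar with the set screw, slide it down over the shaft with its screw towards the flat, and push it lightly sideways so that the screw tip bears on the flat, the shaft still facing the rib. Finish holding the collar there level in the fingers, the whole collar within the length of the flat and clearly above the flat's lower shoulder, without letting go, and leave the other things on the table alone.

Things in the scene. Friction and masses are not known exactly. Their poses are not given: they have to be found in the camera images.
- drive: Grey gear drive fixed to the table. Origin on the shaft axis at table height, z up. Housing 120 x 120 x 55 mm on a 150 x 150 x 10 mm foot, a motor of 76 mm diameter (top 78 mm above the table) running out to 207 mm in +x. On top a round flange 90 mm across, its top face 65 mm above the table, with an index rib (20 x 6 x 7 mm high) 24 to 44 mm from the axis towards the drive's own -x. The drive starts with a varying place and yaw.
- shaft (a joint): Angle (rad) of the drive's upright steel shaft, counter-clockwise from above positive; 0 = the flat faces the index rib (the drive's own -x). Turns freely either way to 3.1 rad against about 0.08 N m of friction and stays where it is left. Starts between 0.5 and 1.5.
- shaft_mid (a point): Point on the shaft axis half-way up the flat, 45 mm above the flange face (110 mm above the table); turns with the shaft, z up; the flat faces this frame's -x. The shaft is 24 mm in diameter and ends 70 mm above the flange (135 mm above the table) with a 3 mm chamfer. One flat, 20 mm wide, is milled on its -x side, 7 mm from the axis, from 20 mm above the flange (lower shoulder) to the top: gripped across the flat the shaft measures 19 mm, elsewhere 24 mm.
- collar_center (a point): Centre (half-way up) of the loose steel collar, 24 mm high, lying flat on the table, about 0.2 kg. Bore 27 mm, round outside 44 mm, with two parallel flat cheeks 26 mm wide at its +y and -y, 48 mm apart, for gripping. Its dark set screw sticks out on its -x side to 32 mm from the centre (12 mm diameter) and its 6 mm tip reaches into the bore to 8.5 mm from the centre, so the collar goes over the shaft only with the tip at the flat, with 1.5 mm play all round.
- collar: The same collar; origin at the centre of its underside, 12 mm below collar_center.
- lid_c (a point): Centre of a black plastic jar lid, 74 mm across, 15 mm high, lying near the collar; leave alone.
- bushing_c (a point): Centre of a brass bushing without a screw, 38 mm across, 22 mm high; leave alone.
- spanner_c (a point): Middle of a spanner lying on the table, about 150 mm long; leave alone.
- hexkey_c (a point): Middle of the long leg of a dark hex key, 90 mm long, near the robot; leave alone.
- jar_a_c (a point): Centre of an open glass jar, 78 mm across, 120 mm high, on the left; leave alone.
- jar_b_c (a point): The same kind of jar, on the right; leave alone.

How it is judged:
On the way:
1. with the fingers on the shaft, the flat is turned to face the index rib (within 0.15 rad) (value of joint shaft between -0.15 and 0.15 rad and contact force between the fingers and drive above 1 N), for 0.2 s.
At the end, for the whole second after the job is handed in: Fingers hold the collar (>2 N) at rest on the shaft: centre within 4 mm of its axis and -9 to +13 mm of mid-flat height, level within 0.12 rad, square to the flat within 0.2 rad, shifted >0.5 mm so that the screw tip presses the flat (>0.5 N); the flat faces the rib within 0.2 rad (value of joint shaft between -0.2 and 0.2 rad and horizontal distance between collar_center and shaft_mid below 0.004 m and z of collar_center in the frame of shaft_mid between -0.009 and 0.013 m and angle between collar_center's own z axis and vertical below 0.12 rad and angle between the x axis of collar and the x axis of shaft_mid, either way round below 0.2 rad and x of collar_center in the frame of shaft_mid above 0.0005 m and contact force between collar and drive above 0.5 N and contact force between the fingers and collar above 2 N and linear speed of collar below 0.02 m/s); the arm keeps its last pose, push and grip.
It fails at once if another thing on the table is moved by more than 20 mm (distance of any of lid_c, bushing_c, spanner_c, hexkey_c, jar_a_c, jar_b_c from where it was at the start of the episode above 0.02 m).
It fails at once if the collar is forced against the drive with more than 80 N (contact force between collar and drive above 80 N).
It also fails if it takes over 67 s, if anything falls off the work surface, if the arm or the gripper's body presses on something with over 40 N, if the wrist force passes 120 N, or if a joint passes its speed limit or range.

ROBOT

A 7-joint arm with a two-finger parallel gripper is mounted at the origin on the work surface. World frame = base frame: x ahead of the robot, y to its left, z up, the work surface at z = 0. Lengths are in m, angles in rad, forces in N, time in s.
With the tool pointing down it reaches from about 0.425 to 0.95 m from the base axis. Payload 4.7 kg.
Tool frame: the origin (TCP) lies midway between the tips of the shut fingers; the grasp point (between the pads) lies bot.grip_point_offset behind it (bot.grip_point_offset is the distance from the TCP to the grasp point, in m); z points along the fingers, y is the direction in which the jaws open and shut (so a half turn about z gives the same grasp; the last joint's range is limited). The gripper opens to 85 mm and grips with 20 to 120 N. Pads are 22 mm wide; open, the fingers measure 114 mm over their backs; the gripper's body (76 mm by 85 mm) begins 54 mm behind the grasp point. The pads swing forward as they close: fully open they stand 13 mm farther back than shut.
Start: joints at [1.3, 0.469, -0.049, 1.532, 0.024, 1.141, -0.082], TCP at [0.162, -0.655, 0.198] pointing down, gripper open.
Joint ranges: [-2.59, 2.59], [-0.33, 1.99], [-1.39, 1.29], [0.1, 2.45], [-1.04, 4.18], [0.21, 1.99], [-2.66, 2.66]. Speed limits (rad/s): [2.57, 2.57, 3.14, 3.14, 3.14, 3.14, 3.14].

INTERFACE

Orientations are given as a 3x3 rotation matrix whose columns are the frame's x, y, z axes.
In Python, from bench import bot gives the robot as it stands. The module is installed in compiled form; this text tells all that it offers. Calls block until the motion is done:
- bot.move_to(position, orientation): joint-space move of the TCP to a pose.
- bot.movel(position, frame=None, vel=0.15): straight line of the TCP; frame=None keeps the orientation; vel is the mean speed in m/s.
- bot.movej(angles): joint-space move.
- bot.command_gripper(opening, effort=None): finger opening in m; effort is the grip in N (None keeps the last); returns when the fingers have stopped.
- bot.dwell(seconds).
- bot.solve_ik(position, orientation): joint angles nearest the present ones, or None.
- bot.snapshot(name): name is "side" or "top" or "wrist"; returns the picture (480x640x3 uint8, red, green, blue); there is no depth.
- bot.calibration(name): a dict with "mtx" (3x3 intrinsics, pixels), "camera_from_world" (4x4, takes a point from world to camera coordinates); the wrist camera has in their place "T_tool_cam" (4x4, takes a point from camera to tool coordinates, whose origin is the TCP and whose axes are the flange's). Camera axes: x right, y down, z forward; pixel columns grow to the right and rows downward; lengths in m; the calibration is good to about 2 mm. A picture is of the moment at which its call begins: read the wrist's pose just before it. calibration takes no time and is no camera call.
A pose or a line that the arm cannot do raises bot.Unreachable and nothing moves.
- bot.close_job(): hands the job in, once; it reports no verdict.
Readings, each from a call of its own:
- bot.read_clock(): time.
- bot.read_q(): joint angles.
- bot.read_joint_vel(): joint speeds.
- bot.read_joint_torque(): joint torques, N m.
- bot.read_ee_pos(): TCP position.
- bot.read_eef_rot(): TCP orientation.
- bot.read_contact_force(): force on the tool from outside, world axes, zero at the start.
- bot.read_ft_torque(): the same for the moment, N m.
- bot.read_grip_width(): finger opening in m.
Only numpy, scipy, OpenCV 4.12 (cv2) and the standard library are available. Lean on these libraries where they do the work, as an engineer would, in place of code of your own. Each camera call takes 0.05 s, during which the arm holds its last target.

## Working session

There is one attempt and no reset: what is moved stays moved. The work goes in short steps, each a Python script; the robot and the scene stay as the last script left them, time stands still between calls to the robot, and variables do not carry over. Pictures are saved under pics/ and viewed, and the job is handed in when it is done.

```bash
mkdir -p pics; ls; python3 - <<'E'
from bench import bot
import cv2,numpy as np
np.set_printoptions(precision=4,suppress=True)
print(bot.read_clock(),bot.read_ee_pos(),bot.read_eef_rot(),bot.grip_point_offset,bot.read_grip_width())
for n in ["side","top","wrist"]:
    im=bot.snapshot(n); cv2.imwrite(f"pics/{n}0.png",cv2.cvtColor(im,cv2.COLOR_RGB2BGR))
    print(n,bot.calibration(n))
E
```

```text
pics
0.0 [ 0.1615 -0.6547  0.197 ] [[ 0.9709  0.2395 -0.0005]
 [ 0.2395 -0.9709  0.0018]
 [-0.     -0.0019 -1.    ]] 0.0187 0.08485661625282505
side {'mtx': array([[515.9746,   0.    , 308.8214],
       [  0.    , 515.9746, 235.6754],
       [  0.    ,   0.    ,   1.    ]]), 'camera_from_world': array([[-0.7387, -0.674 , -0.0104,  0.394 ],
       [-0.3356,  0.3812, -0.8614,  0.2592],
       [ 0.5846, -0.6328, -0.5077,  0.9308],
       [ 0.    ,  0.    ,  0.    ,  1.    ]])}
top {'mtx': array([[442.0184,   0.    , 323.3434],
       [  0.    , 442.0184, 236.1683],
       [  0.    ,   0.    ,   1.    ]]), 'camera_from_world': array([[ 0.0025, -1.    ,  0.0091, -0.0137],
       [-0.9975, -0.0032, -0.0707,  0.5135],
       [ 0.0708, -0.0089, -0.9975,  1.0546],
       [ 0.    ,  0.    ,  0.    ,  1.    ]])}
wrist {'mtx': array([[429.3292,   0.    , 320.7574],
       [  0.    , 429.3292, 224.4116],
       [  0.    ,   0.    ,   1.    ]]), 'T_tool_cam': array([[ 0.0002, -0.9491, -0.3149,  0.0823],
       [ 1.    ,  0.0001,  0.0004,  0.0001],
       [-0.0003, -0.3149,  0.9491, -0.1752],
       [ 0.    ,  0.    ,  0.    ,  1.    ]])}
```

View pics/side0.png

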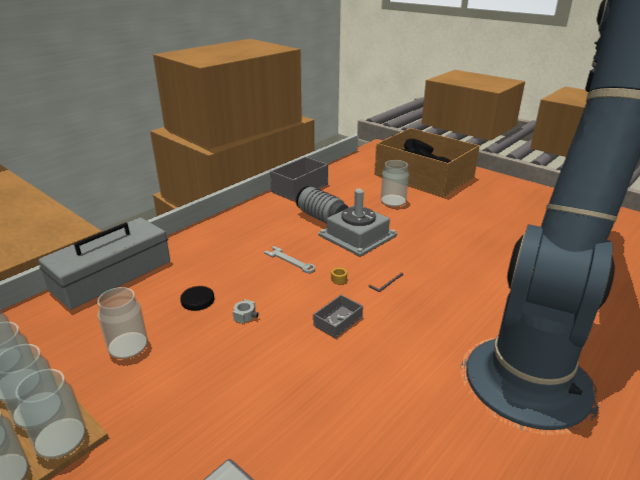

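View pics/top0.png

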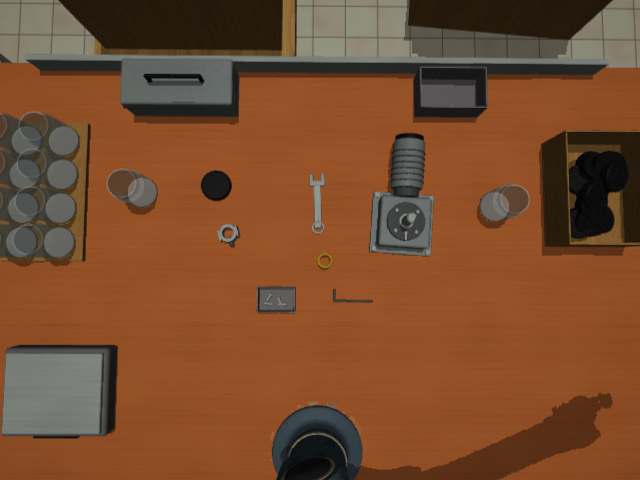

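View pics/wrist0.png

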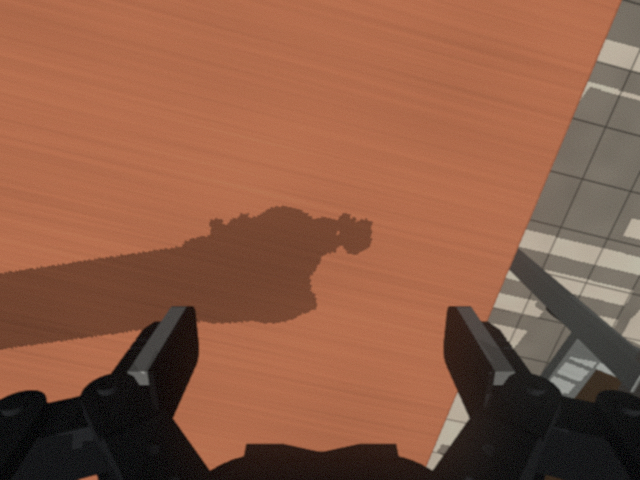

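The side view shows the drive at about (358,225) with the shaft top at (359,192), and the collar at (245,312). In the top view the drive is at (404,223), the collar at (229,233) and the lid at (216,185). I'll zoom in next.

```bash
python3 - <<'E'
import cv2,numpy as np
t=cv2.imread("pics/top0.png");s=cv2.imread("pics/side0.png")
a=cv2.resize(t[180:265,360:445],None,fx=4.5,fy=4.5,interpolation=cv2.INTER_CUBIC)
b=cv2.resize(t[205:260,200:255],(382,382),interpolation=cv2.INTER_CUBIC)
cv2.imwrite("pics/topcrop.png",np.hstack([a,b]) if a.shape[0]==b.shape[0] else np.hstack([cv2.resize(a,(382,382)),b]))
a=cv2.resize(s[170:260,290:410],(520,390),interpolation=cv2.INTER_CUBIC)
b=cv2.resize(s[290:335,220:270],(278,390),interpolation=cv2.INTER_CUBIC)
cv2.imwrite("pics/sidecrop.png",np.hstack([a,b]))
E
```

```text
(no output)
```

View pics/topcrop.png

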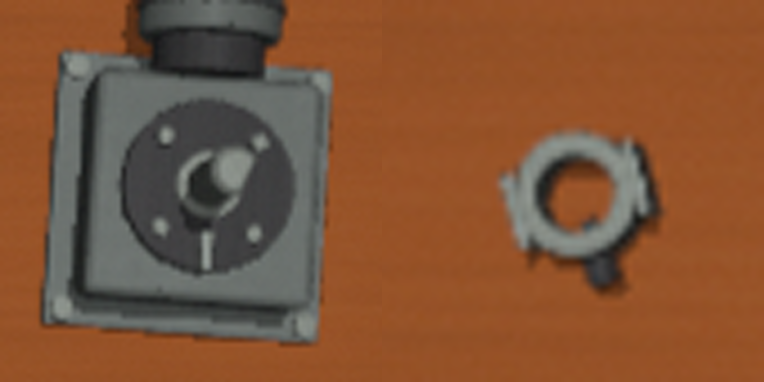

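View pics/sidecrop.png

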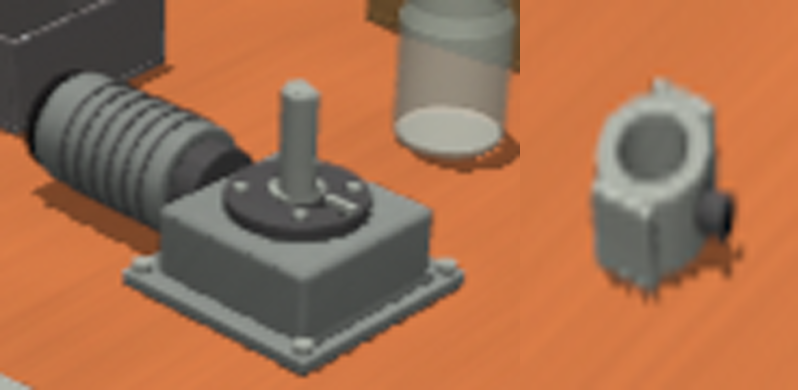

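```bash
cat > h.py <<'E'
from bench import bot
import cv2,numpy as np
np.set_printoptions(precision=4,suppress=True)
def P(name):
    c=bot.calibration(name)
    return c["mtx"],c["camera_from_world"]
def wristP(pos,R):
    c=bot.calibration("wrist"); T=np.eye(4);T[:3,:3]=R;T[:3,3]=pos
    return c["mtx"],np.linalg.inv(T@c["T_tool_cam"])
def tri(obs):
    A=[]
    for (K,T),(u,v) in obs:
        M=K@T[:3]; A+= [u*M[2]-M[0], v*M[2]-M[1]]
    X=np.linalg.svd(np.array(A))[2][-1]; X=X[:3]/X[3]
    print("tri",X,"reproj err",[np.round(proj(o[0],X)-o[1],1).tolist() for o in obs]); return X
def proj(KT,X):
    K,T=KT; p=K@(T[:3,:3]@np.asarray(X)+T[:3,3]); return p[:2]/p[2]
def plane(KT,uv,z):
    K,T=KT; d=T[:3,:3].T@np.linalg.inv(K)@np.array([*uv,1.]); o=-T[:3,:3].T@T[:3,3]
    return o+d*(z-o[2])/d[2]
def down(yaw):  # tool x axis at yaw, z down
    c,s=np.cos(yaw),np.sin(yaw)
    return np.array([[c,s,0],[s,-c,0],[0,0,-1.]])
def snap(n,tag):
    p,R=bot.read_ee_pos(),bot.read_eef_rot(); im=bot.snapshot(n)
    cv2.imwrite(f"pics/{tag}.png",cv2.cvtColor(im,cv2.COLOR_RGB2BGR)); 
    np.savez(f"pics/{tag}.npz",p=p,R=R); return im
def W(tag):
    d=np.load(f"pics/{tag}.npz"); return wristP(d["p"],d["R"])
E
python3 - <<'E'
from h import *
t,s=P("top"),P("side")
S=tri([(t,(411.8,218.3)),(s,(359.2,190.8))])
C=tri([(t,(228.1,233.1)),(s,(244.3,306.7))])
px=lambda x,y:(x/4.494+360,y/4.494+180)
# foot corners z=.01, rib ends z=.072
c=[plane(t,px(*q),.010) for q in [(62,52),(330,72),(316,342),(43,325)]]
print(np.array(c),np.mean(c,0))
r=[plane(t,px(*q),.072) for q in [(207,232),(207,268)]];print(r)
print("screw",plane(t,((605-382)/6.945+200,280/6.945+205),.012))
for n,uv,z in [("lid",(216,185),.015),("spanner",(318,205),0),("bush",(325,261),.02)]: print(n,plane(t,uv,z))
E
```

```text
tri [ 0.545  -0.2044  0.1307] reproj err [[0.1, 0.2], [-0.1, 0.0]]
tri [0.5194 0.2174 0.0214] reproj err [[0.2, 0.3], [-0.3, -0.0]]
[[ 0.6248 -0.1364  0.01  ]
 [ 0.6143 -0.2836  0.01  ]
 [ 0.4662 -0.2738  0.01  ]
 [ 0.475  -0.1252  0.01  ]] [ 0.5451 -0.2048  0.01  ]
[array([ 0.5209, -0.2028,  0.072 ]), array([ 0.5023, -0.2026,  0.072 ])]
screw [0.491  0.2097 0.012 ]
lid [0.6386 0.251  0.015 ]
spanner [0.5923 0.0011 0.    ]
bush [ 0.4534 -0.0163  0.02  ]
```

```bash
python3 - <<'E'
from h import *
for y in [-2.6,-2.2,-1.9,-1.64,-1.2,-.64,-.2,0.24,.8,1.5,2,2.5,3.07]:
    print(y,bot.solve_ik([0.545,-0.2046,0.096],down(y)),bot.solve_ik([0.545,-0.2046,0.21],down(y)) is not None)
E
```

```text
-2.6 [ 1.0842  0.743  -1.1792  1.8178  0.7653  1.1259  1.7447] True
-2.2 [ 1.0842  0.743  -1.1792  1.8178  0.7653  1.1259  2.1447] True
-1.9 [-0.4689  0.6814  1.1119  1.9036 -0.7207  1.0269 -2.5089] True
-1.64 [-0.4689  0.6814  1.1119  1.9036 -0.7207  1.0269 -2.2489] True
-1.2 [ 0.3002  0.4264 -0.0176  1.8618  0.0097  0.8535 -2.493 ] True
-0.64 [ 0.3838  0.4308 -0.1262  1.8567  0.0695  0.8583 -1.9873] True
-0.2 [ 0.4647  0.4388 -0.2319  1.8517  0.1286  0.8655 -1.6003] True
0.24 [ 0.5515  0.4517 -0.3464  1.8465  0.1941  0.8764 -1.2184] True
0.8 [ 0.6239  0.4664 -0.4435  1.8421  0.2513  0.8883 -0.7087] True
1.5 [ 0.7139  0.4907 -0.567   1.8369  0.3269  0.9078 -0.0743] True
2 [ 0.7773  0.5127 -0.6567  1.8333  0.3842  0.9256  0.3764] True
2.5 [ 0.7884  0.5171 -0.6728  1.8327  0.3947  0.9291  0.8675] True
3.07 [ 0.8324  0.5361 -0.7374  1.8303  0.4377  0.9446  1.4009] True
```

```bash
python3 - <<'E'
from h import *
bot.move_to([0.545,-0.2046,0.20],down(2.8)); snap("wrist","w1"); print(bot.read_clock())
bot.movel([0.515,-0.2446,0.20]); snap("wrist","w2")
print(bot.read_clock(),bot.read_ee_pos(),bot.read_contact_force())
a=cv2.imread("pics/w1.png");b=cv2.imread("pics/w2.png")
E
```

```text
2.325
2.8583 [ 0.5156 -0.2437  0.2002] [ 0.0661 -0.2514  0.0292]
```

View pics/w1.png

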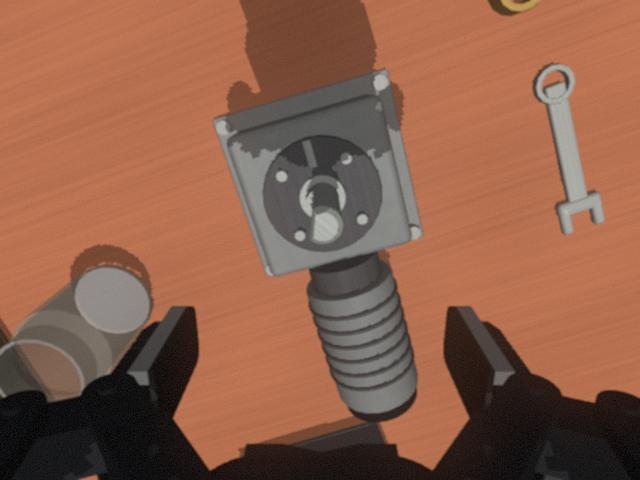

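View pics/w2.png

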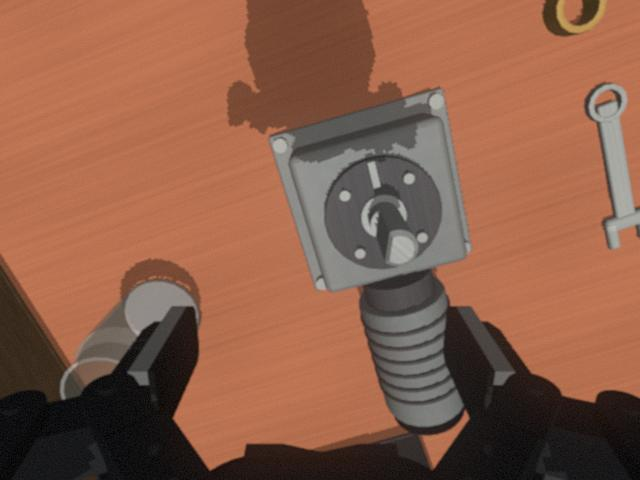

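In w1 the shaft top is at about (327,226) and the rib at (309,155). In w2 the shaft top is at (401,246). I need a zoom to read the flat.

```bash
python3 - <<'E'
import cv2,numpy as np
a=cv2.imread("pics/w1.png")[180:255,285:360];b=cv2.imread("pics/w2.png")[190:265,350:425]
o=[cv2.resize(x,(400,400),interpolation=cv2.INTER_CUBIC) for x in(a,b)]
o=np.hstack(o);o=cv2.convertScaleAbs(o,alpha=1.3)
cv2.imwrite("pics/wz.png",o)
E
```

```text
(no output)
```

View pics/wz.png

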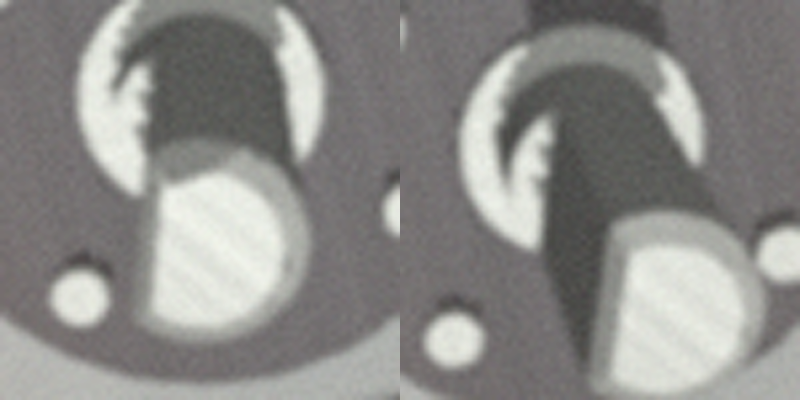

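```bash
cat > ov.py <<'E'
from h import *
import sys
x,y,th,dyaw=map(float,sys.argv[1:5])
for tag,(u0,v0) in [("w1",(255,120)),("w2",(315,145))]:
    K=W(tag); im=cv2.imread(f"pics/{tag}.png")[v0:v0+135,u0:u0+135]
    f=4; im=cv2.resize(im,None,fx=f,fy=f,interpolation=cv2.INTER_CUBIC)
    def dr(pts,col):
        q=np.array([(proj(K,p)-[u0,v0]+.5)*f for p in pts]).round().astype(int); cv2.polylines(im,[q],False,col,1,cv2.LINE_AA)
    t=np.linspace(0,2*np.pi,90)
    dr([(x+.045*np.cos(a),y+.045*np.sin(a),.065) for a in t],(0,255,255))
    n=np.pi+dyaw+th; h=np.arccos(7/12)
    tt=np.linspace(n+h,n+2*np.pi-h,60)
    D=[(x+.012*np.cos(a),y+.012*np.sin(a),.132) for a in tt]; dr(D+D[:1],(0,0,255))
    c,s=np.cos(dyaw),np.sin(dyaw)
    dr([(x+c*a-s*b,y+s*a+c*b,.072) for a,b in [(-.024,-.003),(-.044,-.003),(-.044,.003),(-.024,.003),(-.024,-.003)]],(0,255,0))
    cv2.imwrite(f"pics/ov_{tag}.png",im)
a,b=[cv2.imread(f"pics/ov_{t}.png") for t in("w1","w2")]
cv2.imwrite("pics/ov.png",cv2.resize(np.hstack([a,b]),(800,400),interpolation=cv2.INTER_AREA))
E
python3 - <<'E'
from h import *
A=W("w1");B=W("w2")
p1=lambda x,y:(285+x/5.333-.4,180+y/5.333-.4);p2=lambda x,y:(350+(x-400)/5.333-.4,190+y/5.333-.4)
for K,a,b in [(A,p1(158,185),p1(150,325)),(B,p2(626,255),p2(610,385))]:
    a=plane(K,a,.135);b=plane(K,b,.135);d=b-a;print(a,b,np.linalg.norm(d),"chord ang",np.arctan2(d[1],d[0]))
E
python3 ov.py 0.545 -0.2046 1.1 -0.067
```

```text
[ 0.5376 -0.2069  0.135 ] [ 0.5527 -0.2133  0.135 ] 0.016386807169430744 chord ang -0.4032173469713703
[ 0.5373 -0.2068  0.135 ] [ 0.5518 -0.213   0.135 ] 0.01577989654334664 chord ang -0.4059409057965723
```

View pics/ov.png

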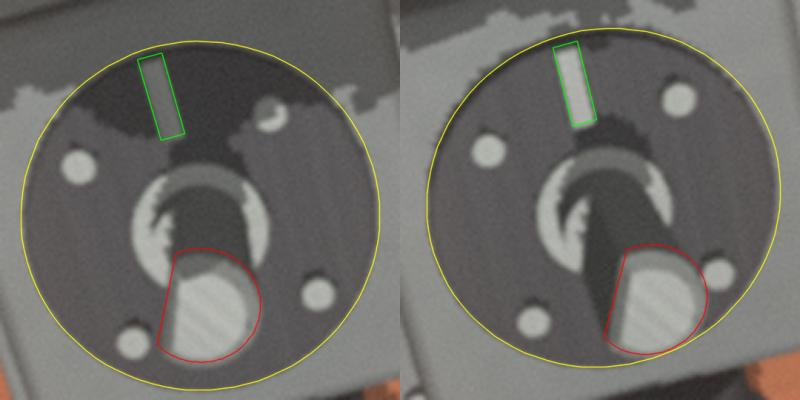

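```bash
python3 ov.py 0.5455 -0.2046 1.234 -0.067
```

```text
(no output)
```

View pics/ov.png

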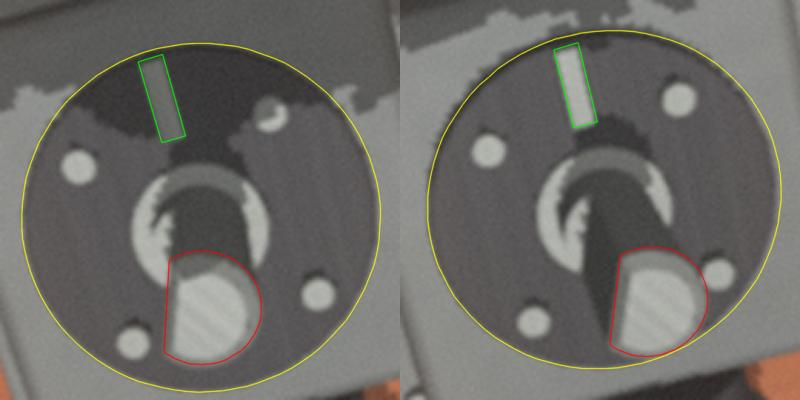

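```bash
python3 - <<'E'
from h import *
ax=np.array([0.5452,-0.2048]); dy=-0.067; z=0.094
def pose(th):
    n=np.pi+dy+th; c=ax-0.0025*np.array([np.cos(n),np.sin(n)])
    return c, down(n-np.pi+0.0+np.pi/2)
c,R=pose(1.234)
bot.move_to([*c,0.17],R); bot.movel([*c,z],vel=0.12)
print(bot.read_clock(),bot.read_ee_pos(),bot.read_contact_force())
bot.command_gripper(0.0,30)
print("grip",bot.read_grip_width(),bot.read_contact_force(),bot.read_ft_torque(),bot.read_ee_pos(),bot.read_clock())
for th in np.linspace(1.234,0,7)[1:]:
    c,R=pose(th); bot.move_to([*c,z],R)
    print(th,bot.read_grip_width(),bot.read_contact_force(),bot.read_ft_torque(),bot.read_clock())
bot.dwell(0.4)
R=bot.read_eef_rot();print(bot.read_ee_pos(),np.arctan2(R[1,0],R[0,0]),bot.read_contact_force(),bot.read_grip_width(),bot.read_clock())
snap("top","t1");snap("wrist","w3")
E
```

```text
3.9917 [ 0.5468 -0.2028  0.0947] [0.462  0.497  0.7424]
grip 0.017015438005294887 [-1.8495 -1.3466  4.3619] [-0.2932  0.406  -0.0373] [ 0.546  -0.2031  0.0944] 4.625
1.0283333333333333 0.017413020210659626 [-3.0556 -2.1021  4.8055] [-0.4651  0.5843 -0.0899] 4.9167
0.8226666666666667 0.016901209786683188 [-2.9923 -2.0277  6.8416] [-0.4556  0.6177 -0.1053] 5.2083
0.617 0.017130753826790898 [-3.6167 -1.4197  5.7157] [-0.4488  0.6872 -0.1082] 5.5
0.41133333333333333 0.017554725893060275 [-2.7827 -1.422   6.2204] [-0.3661  0.6912 -0.0721] 5.7917
0.20566666666666666 0.017039360300392974 [-3.1641 -1.8958  6.744 ] [-0.3154  0.6836 -0.0642] 6.0833
0.0 0.017248528364606542 [-2.8188 -1.4722  6.5828] [-0.3266  0.687  -0.0835] 6.375
[ 0.5475 -0.2052  0.0943] 1.5097218283671119 [-3.4907 -1.6526  7.3139] 0.01749031767897845 6.775
```

```bash
python3 - <<'E'
from h import *
bot.command_gripper(0.085)
p=bot.read_ee_pos(); bot.movel([0.5477,-0.205,0.20],vel=0.2)
bot.dwell(0.15); snap("wrist","w1")
bot.move_to([0.515,-0.2348,0.20],down(2.3)); bot.dwell(0.15); snap("wrist","w2"); print(bot.read_clock(),bot.read_contact_force())
E
sed -i 's/("w1",(255,120)),("w2",(315,145))/("w1",(240,140)),("w2",(315,145))/' ov.py
python3 ov.py 0.5452 -0.2048 0 -0.067
```

```text
9.425 [-1.0598 -0.1355  0.0424]
```

View pics/ov.png

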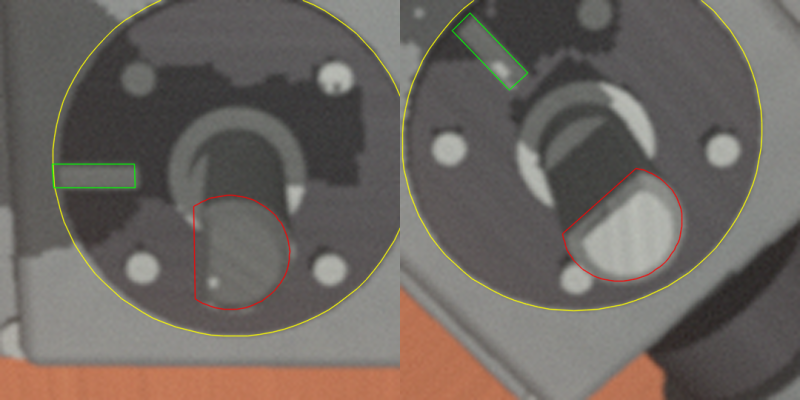

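The overlay matches: the flat faces the rib and the axis position agrees. Next is the collar.

```bash
python3 - <<'E'
from h import *
bot.move_to([0.5194,0.2174,0.17],down(0.27)); bot.dwell(0.15); snap("wrist","c1"); print(bot.read_clock(),bot.read_q())
bot.movel([0.4894,0.2474,0.17],vel=0.2); bot.dwell(0.15); snap("wrist","c2");print(bot.read_clock())
E
```

```text
12.025 [-0.1371  0.3467 -0.4204  1.8172  0.1644  1.012  -1.9243]
12.5833
```

View pics/c1.png

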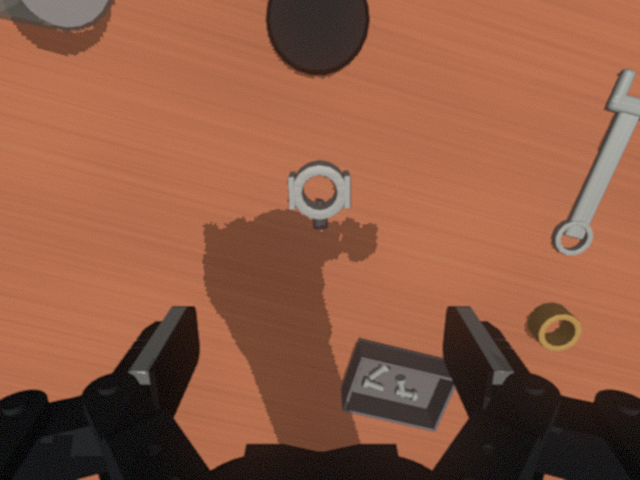

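View pics/c2.png

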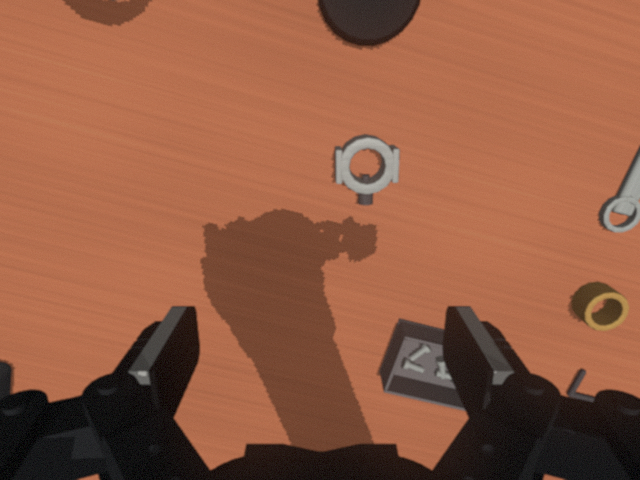

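The collar is at (319,190) in c1 and (367,165) in c2, with its screw pointing down in the image. I'll overlay the model on it.

```bash
cat > oc.py <<'E'
from h import *
import sys
x,y,yaw,z0=map(float,sys.argv[1:5]); o=[]
for tag,(u0,v0) in [("c1",(280,150)),("c2",(327,125))]:
    K=W(tag); f=5; im=cv2.resize(cv2.imread(f"pics/{tag}.png")[v0:v0+80,u0:u0+80],None,fx=f,fy=f,interpolation=cv2.INTER_CUBIC)
    im=cv2.convertScaleAbs(im,alpha=1.2)
    c,s=np.cos(yaw),np.sin(yaw)
    def dr(pts,col):
        q=np.array([(proj(K,(x+c*a-s*b,y+s*a+c*b,z+z0))-[u0,v0]+.5)*f for a,b,z in pts]).round().astype(int); cv2.polylines(im,[q],False,col,1,cv2.LINE_AA)
    t=np.linspace(0,2*np.pi,90)
    dr([(.022*np.cos(a),.022*np.sin(a),.024) for a in t],(0,255,255))
    dr([(.0135*np.cos(a),.0135*np.sin(a),.024) for a in t],(0,255,0))
    for g in(1,-1): dr([(-.013,g*.024,.024),(.013,g*.024,.024)],(0,0,255))
    dr([(-.022,-.006,.012),(-.032,-.006,.012),(-.032,.006,.012),(-.022,.006,.012)],(255,0,0))
    o.append(im)
cv2.imwrite("pics/oc.png",np.hstack(o))
E
python3 - <<'E'
from h import *
tri([(W("c1"),(319.5,190.5)),(W("c2"),(367,165.5))])
print(plane(W("c1"),(319.5,190.5),.024),plane(W("c2"),(367,165.5),.024))
E
python3 oc.py .5194 .2174 .26 0
```

```text
tri [0.5203 0.2177 0.0162] reproj err [[0.2, 0.5], [-0.2, -0.5]]
[0.5225 0.2184 0.024 ] [0.5212 0.2186 0.024 ]
```

View pics/oc.png

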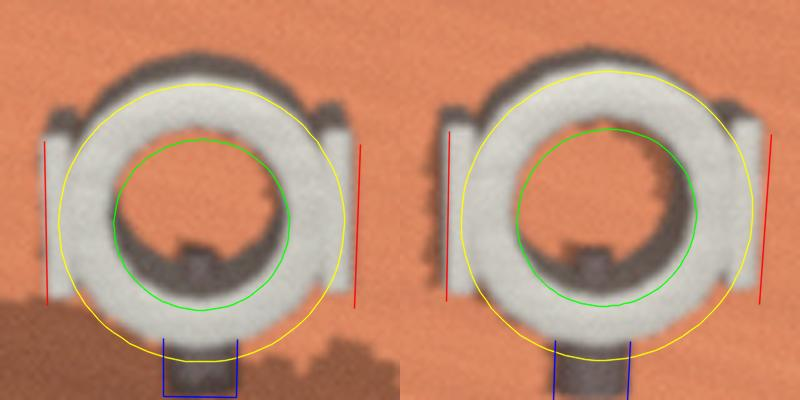

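```bash
python3 oc.py .5213 .2185 .275 0
```

```text
(no output)
```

View pics/oc.png

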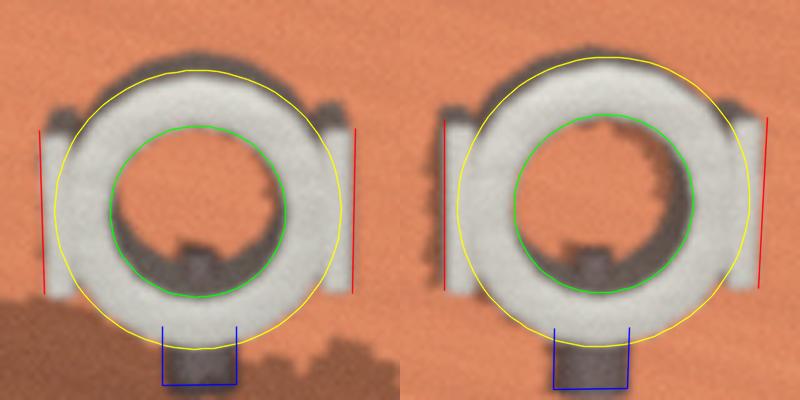

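```bash
python3 - <<'E'
from h import *
R=down(0.27); g=[0.521,0.2188]
bot.movel([*g,0.08],R,vel=0.2); bot.movel([*g,0.003],vel=0.1); bot.dwell(0.1)
print(bot.read_clock(),bot.read_ee_pos(),bot.read_contact_force())
bot.command_gripper(0.0,60); print(bot.read_grip_width(),bot.read_contact_force(),bot.read_clock())
bot.movel([*g,0.16],vel=0.15); bot.dwell(0.2)
print(bot.read_ee_pos(),bot.read_grip_width(),bot.read_contact_force(),bot.read_ft_torque(),bot.read_clock())
snap("wrist","h1");snap("side","h1s")
E
```

```text
14.25 [0.5216 0.2192 0.0038] [ 0.0841 -0.7666 -0.0963]
-0.0001688270359940262 [ 0.35   -0.7217  0.2159] 15.0167
[0.5206 0.2186 0.1592] 0.00017076977590226524 [-0.306  -0.1453 -0.6175] [-0.0051 -0.0353 -0.0092] 16.4167
```

View pics/h1.png

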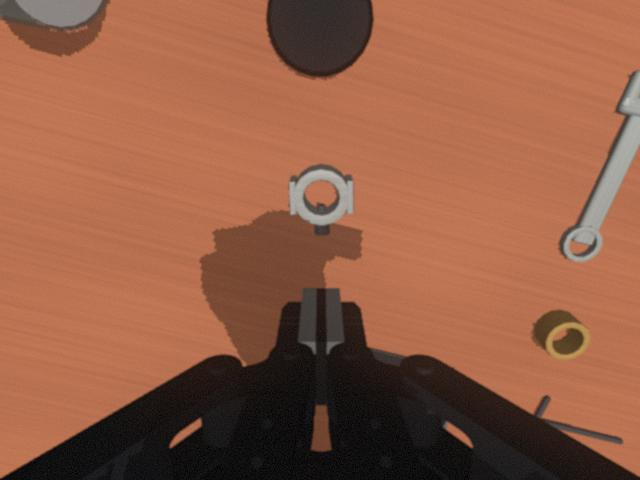

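View pics/h1s.png

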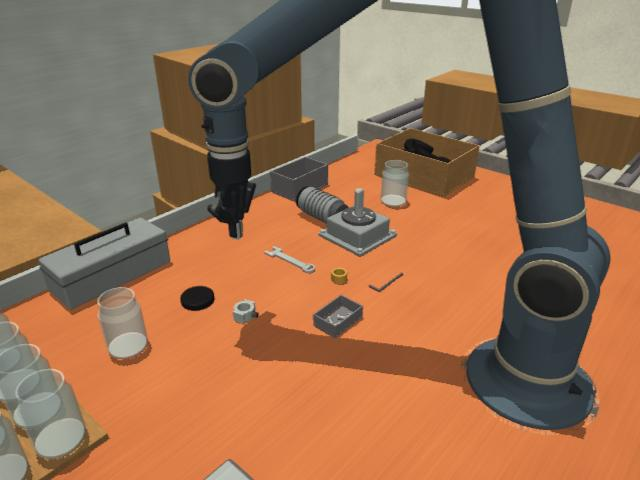

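The grasp missed: the width is 0 and the collar is still on the table at (321,196) in h1. I'll check where it really is before trying again.

```bash
python3 - <<'E'
from h import *
d=np.load("pics/h1.npz");print(d["p"],d["R"])
print("TCP in side",proj(P("side"),d["p"]),"wrist",proj(W("h1"),d["p"]))
print("collar top in side",proj(P("side"),[.521,.2188,.024]))
s=cv2.imread("pics/h1s.png"); s0=cv2.imread("pics/side0.png")
a=cv2.resize(s[210:330,190:290],(400,480),interpolation=cv2.INTER_CUBIC);b=cv2.resize(s0[210:330,190:290],(400,480),interpolation=cv2.INTER_CUBIC)
cv2.imwrite("pics/cmp.png",np.hstack([b,a]))
E
sed 's/("c1",(280,150)),("c2",(327,125))/("h1",(280,155))/;s/oc.png/oh.png/' oc.py > oh.py; python3 oh.py .521 .2188 .27 0
```

```text
[0.5206 0.2186 0.1592] [[ 0.9637  0.2669 -0.0015]
 [ 0.2669 -0.9637 -0.0005]
 [-0.0016  0.0001 -1.    ]]
TCP in side [237.9403 251.3098] wrist [320.3636 275.668 ]
collar top in side [242.9016 305.6627]
```

View pics/cmp.png

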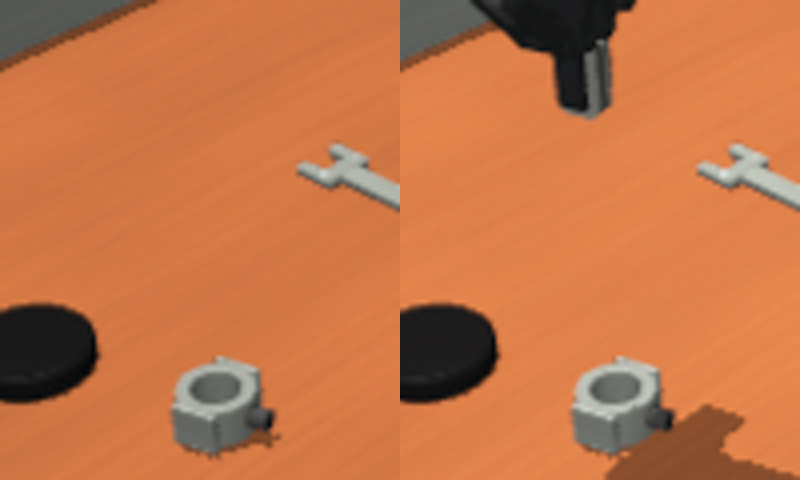

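View pics/oh.png

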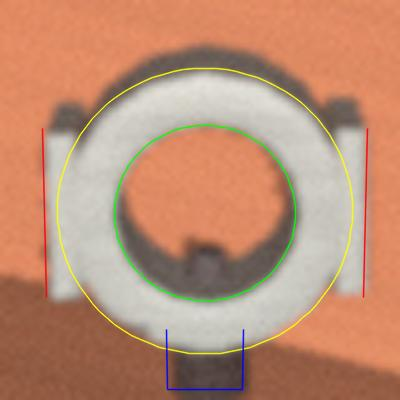

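```bash
python3 - <<'E'
from h import *
d=np.load("pics/h1.npz");p,R=d["p"],d["R"]
for z in (-.0,-.015,-.02,-.025,-.03,-.035,-.04):
    print(z,[ (x,proj(P("side"),p+R@[x,0,z]).round(1).tolist(),proj(W("h1"),p+R@[x,0,z]).round(1).tolist()) for x in(-.011,0,.011)])
s=cv2.imread("pics/h1s.png")[205:255,215:265]; w=cv2.imread("pics/h1.png")[270:360,270:370]
cv2.imwrite("pics/tip.png",np.hstack([cv2.resize(s,(400,400),interpolation=cv2.INTER_NEAREST),cv2.resize(cv2.convertScaleAbs(w,alpha=2),(400,400))]))
E
```

```text
-0.0 [(-0.011, [242.6, 252.6], [320.4, 297.7]), (0, [237.9, 251.3], [320.4, 275.7]), (0.011, [233.3, 250.0], [320.4, 252.9])]
-0.015 [(-0.011, [242.0, 246.1], [320.3, 314.6]), (0, [237.3, 244.8], [320.3, 291.2]), (0.011, [232.6, 243.5], [320.3, 266.8])]
-0.02 [(-0.011, [241.8, 243.9], [320.3, 320.9]), (0, [237.1, 242.6], [320.3, 296.9]), (0.011, [232.4, 241.4], [320.3, 272.0])]
-0.025 [(-0.011, [241.6, 241.7], [320.3, 327.4]), (0, [236.9, 240.4], [320.3, 303.0]), (0.011, [232.2, 239.2], [320.3, 277.4])]
-0.03 [(-0.011, [241.4, 239.5], [320.3, 334.4]), (0, [236.7, 238.2], [320.3, 309.4]), (0.011, [232.0, 237.0], [320.3, 283.2])]
-0.035 [(-0.011, [241.2, 237.3], [320.3, 341.8]), (0, [236.5, 236.0], [320.3, 316.1]), (0.011, [231.7, 234.7], [320.3, 289.4])]
-0.04 [(-0.011, [241.0, 235.0], [320.3, 349.6]), (0, [236.2, 233.8], [320.3, 323.4]), (0.011, [231.5, 232.5], [320.3, 295.9])]
```

View pics/tip.png

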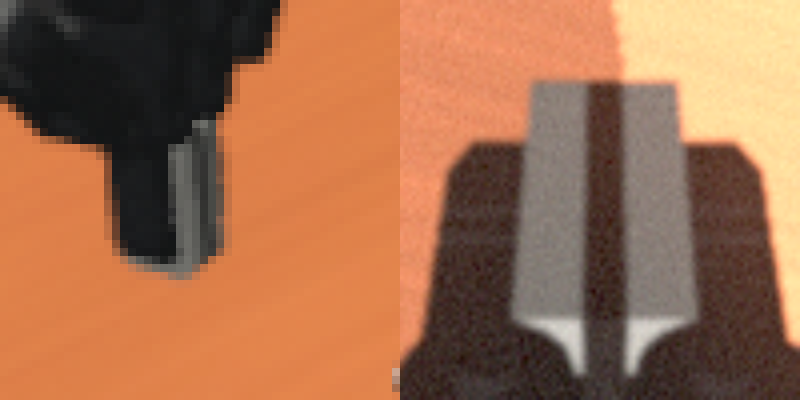

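The side and wrist views agree that the closed fingertips sit about 30 mm behind the nominal TCP, and the open ones about 43 mm. So the fingers closed above the collar. I'll confirm this with a light touch of the closed fingers on bare table, then regrasp.

```bash
python3 - <<'E'
from h import *
R=down(0.27); g=[0.43,0.16]
print(plane(P("top"),(277,299),0))
bot.movel([*g,0.03],R,vel=0.25)
f0=bot.read_contact_force();z=0.01
bot.movel([*g,0.0],vel=.1)
z=0
print(f0,bot.read_contact_force(),bot.read_clock())
while z>-.05:
    z-=.003; bot.movel([*g,z],vel=.05); f=bot.read_contact_force()
    if f[2]-f0[2]>4: break
print(z,bot.read_ee_pos(),f,bot.read_clock())
bot.movel([*g,0.03],vel=.2)
E
```

```text
[0.3607 0.1004 0.    ]
[ 0.8384 -0.3714  0.7063] [0.2393 0.2554 0.0278] 17.7917
-0.036 [ 0.4301  0.1599 -0.0334] [-8.0572 -3.4656 34.2288] 20.7917
```

```bash
python3 - <<'E'
from h import *
R=down(0.27); g=[0.521,0.2188]
bot.command_gripper(0.085,60)
bot.movel([*g,0.06],R,vel=0.25); bot.movel([*g,-0.015],vel=0.15);f=bot.read_contact_force();print(f)
assert abs(f).max()<6
bot.movel([*g,-0.031],vel=0.06); bot.dwell(0.1)
print(bot.read_clock(),bot.read_ee_pos(),bot.read_contact_force())
bot.command_gripper(0.0,60); print(bot.read_grip_width(),bot.read_contact_force(),bot.read_clock())
bot.movel([*g,0.12],vel=0.15); bot.dwell(0.2)
print(bot.read_ee_pos(),bot.read_grip_width(),bot.read_contact_force(),bot.read_ft_torque(),bot.read_clock())
snap("wrist","h1");snap("side","h1s")
E
```

```text
[0.1487 0.1859 0.4796]
23.825 [ 0.5211  0.2189 -0.0309] [-0.4052  0.1816 -0.5257]
0.04670534941689507 [-0.1528 -1.2995  3.7121] 24.2667
[0.5205 0.2186 0.1191] 0.04654386163947454 [-0.5304  0.5408 -1.6199] [-0.04   -0.007  -0.0236] 25.625
```

View pics/h1.png

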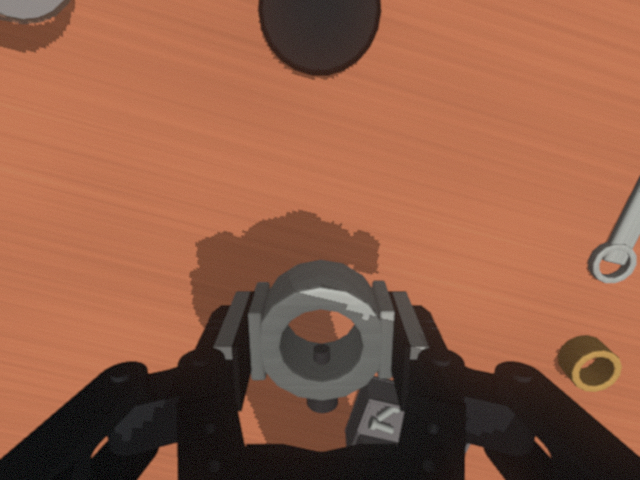

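View pics/h1s.png

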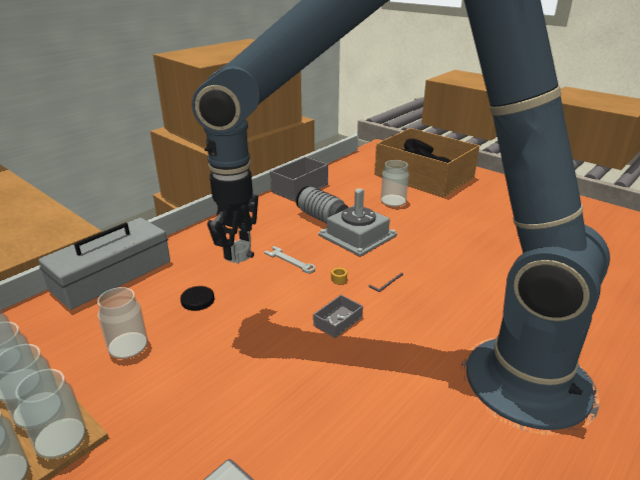

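```bash
sed 's/("c1",(280,150)),("c2",(327,125))/("h1",(240,250))/;s/oc.png/oh.png/;s/v0+80/v0+170/;s/u0+80/u0+160/' oc.py > oh.py; sed -i 's/f=5/f=3.5/' oh.py; python3 oh.py .5205 .2186 .27 0.150
```

```text
(no output)
```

View pics/oh.png

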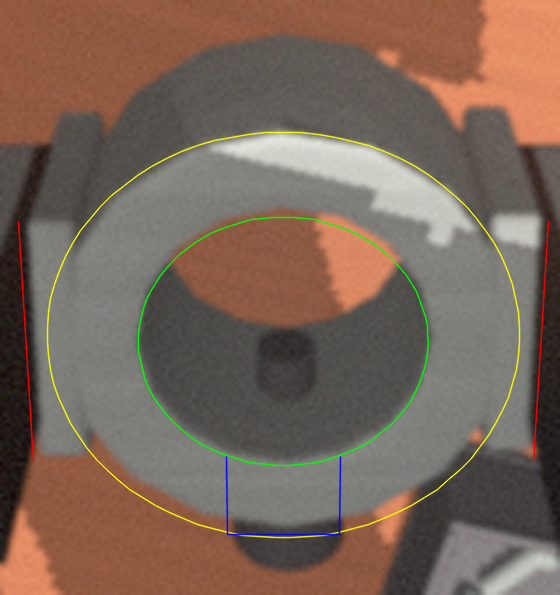

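```bash
python3 - <<'E'
from h import *
R=down(-0.067); a=[0.5452,-0.2048]
bot.movel([*a,0.15],R,vel=0.2); bot.dwell(0.2)
bot.movel([*a,0.112],vel=0.1); bot.dwell(0.3)
R=bot.read_eef_rot();print(bot.read_clock(),bot.read_ee_pos(),np.arctan2(R[1,0],R[0,0]),R[2],bot.read_contact_force(),bot.read_grip_width(),bot.read_q())
snap("wrist","i1");snap("side","i1s"); snap("top","i1t")
s=cv2.imread("pics/i1s.png")[150:250,300:420]; w=cv2.imread("pics/i1.png")[220:420,220:420]
cv2.imwrite("pics/i1z.png",np.hstack([cv2.resize(s,(400,400),interpolation=cv2.INTER_CUBIC),cv2.resize(w,(400,400))]))
E
```

```text
29.0333 [ 0.5456 -0.2049  0.1126] -0.06701806106852629 [ 0.0011  0.0003 -1.    ] [ 0.0249 -0.5297 -2.6209] 0.04670315511541585 [ 0.4426  0.4164 -0.2019  1.8387  0.1042  0.8956 -1.4455]
```

View pics/i1z.png

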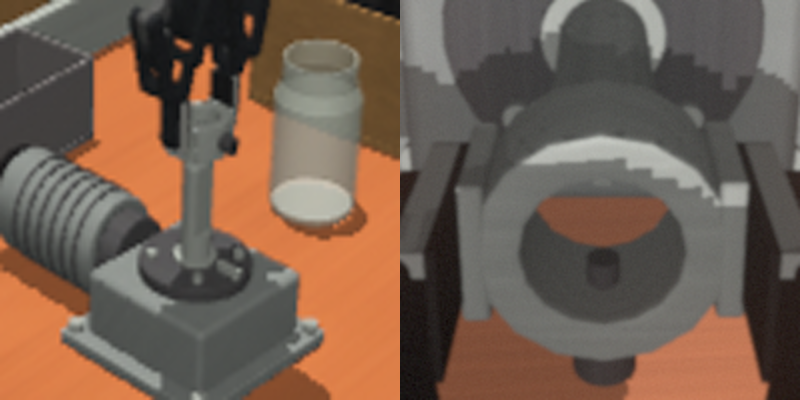

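```bash
python3 - <<'E'
from h import *
a=[0.5452,-0.2048]; z=.112
f0=np.mean([bot.read_contact_force() for _ in range(5)],0);print(f0)
while z>.0885:
    z-=.002; bot.movel([*a,z],vel=.04); f=bot.read_contact_force()-f0; print(round(z,4),f,bot.read_ft_torque())
    if abs(f[2])>5 or np.hypot(f[0],f[1])>6: break
print(bot.read_clock(),bot.read_ee_pos()); snap("wrist","i2");snap("side","i2s")
s=cv2.imread("pics/i2s.png")[150:250,300:420]; w=cv2.imread("pics/i2.png")[220:420,220:420]
cv2.imwrite("pics/i2z.png",np.hstack([cv2.resize(s,(400,400),interpolation=cv2.INTER_CUBIC),cv2.resize(w,(400,400))]))
E
```

```text
[-0.4207  0.6386 -2.2693]
0.11 [ 0.0776 -0.43    0.2035] [ 0.035  -0.0109 -0.0174]
0.108 [ 0.9046 -0.6308  0.5251] [-0.0198 -0.0412 -0.0584]
0.106 [1.0994 0.8235 0.1426] [-0.0598 -0.0521 -0.0367]
0.104 [-0.0005 -0.5573 -0.5263] [ 0.0261 -0.0504  0.0129]
0.102 [ 0.9735 -0.6959  0.8977] [-0.0364 -0.025  -0.0006]
0.1 [ 1.8722 -0.2254 -0.328 ] [-0.0543 -0.3102 -0.0257]
0.098 [ 3.424  -0.7063 -1.1727] [-0.0686 -0.4798 -0.0233]
0.096 [ 3.7012 -1.0123 -1.0961] [-0.089  -0.5706 -0.0825]
0.094 [ 4.5455 -0.8159 -0.9444] [-0.1654 -0.7937 -0.0198]
0.092 [ 3.9479 -0.5382 -1.2711] [-0.1275 -0.8038 -0.0359]
0.09 [ 5.1225 -1.6833 -0.8302] [-0.0886 -1.0069  0.039 ]
0.088 [ 5.2855 -1.5401  0.2821] [-0.097  -1.0795  0.0111]
32.1833 [ 0.5456 -0.2049  0.088 ]
```

View pics/i2z.png

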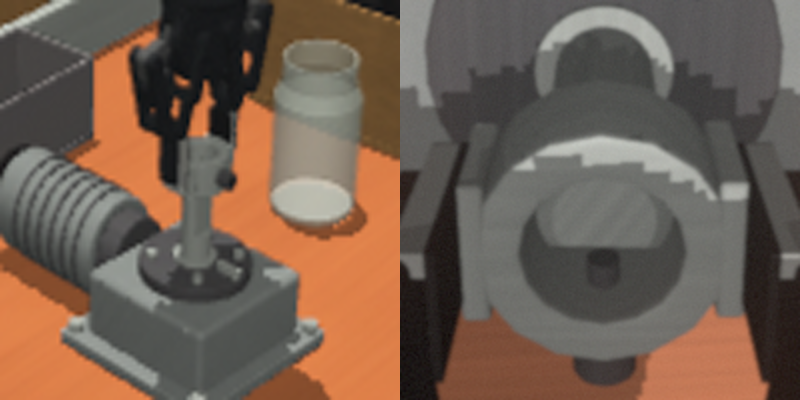

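It's on the shaft: the wrist view shows the shaft's D-shape in the bore with the flat towards the screw tip. Fx is about +5 N, so the bore's far wall is rubbing and the collar sits slightly too far towards -x. I'll shift it along +x and continue down.

```bash
python3 - <<'E'
from h import *
f0=np.array([-0.42,0.64,-2.27]); dy=-0.067; d=np.array([np.cos(dy),np.sin(dy)]); n=np.array([-d[1],d[0]])
a0=np.array([0.5452,-0.2048]); o=0; z=.088
def rd(): 
    bot.dwell(.05); f=np.mean([bot.read_contact_force() for _ in range(4)],0)-f0
    return np.array([f[:2]@d,f[:2]@n,f[2]])
for i in range(6):
    f=rd(); print("o",round(o,5),f)
    if f[0]<1.5: break
    o+=.0006; bot.movel([*(a0+o*d),z],vel=.03)
while z>.0695:
    z=max(z-.003,.069); bot.movel([*(a0+o*d),z],vel=.04); f=rd(); print(round(z,4),round(o,5),f)
    if abs(f[2])>6 or abs(f[0])>10 or abs(f[1])>8: print("stop"); break
    if f[0]>2.5: o+=.0004
    if f[0]<-3: o-=.0004
print(bot.read_clock(),bot.read_ee_pos(),o)
E
```

```text
o 0 [ 5.616  -0.7091 -0.4456]
o 0.0006 [ 3.3436 -1.4168  0.7365]
o 0.0012 [ 2.0235 -0.6748  0.5439]
o 0.0018 [ 0.2172 -0.6331 -0.6869]
0.085 0.0018 [-0.1307 -0.1541 -0.3639]
0.082 0.0018 [-0.012  -1.0913  0.4347]
0.079 0.0018 [ 1.3761  0.0824 -0.3747]
0.076 0.0018 [ 0.7031 -0.1968 -0.309 ]
0.073 0.0018 [-0.5039 -0.6303  0.4198]
0.07 0.0018 [ 0.587  -0.1434 -0.4763]
0.069 0.0018 [0.1859 0.1711 0.4886]
35.3333 [ 0.547  -0.2049  0.069 ] 0.0018
```

```bash
python3 - <<'E'
from h import *
f0=np.array([-0.42,0.64,-2.27]); dy=-0.067; d=np.array([np.cos(dy),np.sin(dy)]); n=np.array([-d[1],d[0]])
a0=np.array([0.5452,-0.2048]); o=.0018; z=.069
def rd(): 
    bot.dwell(.08); f=np.mean([bot.read_contact_force() for _ in range(4)],0)-f0
    return np.array([f[:2]@d,f[:2]@n,f[2]])
for i in range(16):
    o+=.0006; bot.movel([*(a0+o*d),z],vel=.03); f=rd(); p=bot.read_ee_pos(); print(round(o,5),(p[:2]-a0)@d,f,bot.read_ft_torque())
    if f[0]<-7: break
bot.dwell(.5)
R=bot.read_eef_rot();print(bot.read_clock(),bot.read_ee_pos(),np.arctan2(R[1,0],R[0,0]),R[2],rd(),bot.read_grip_width())
snap("wrist","j1");snap("side","j1s")
s=cv2.imread("pics/j1s.png")[150:250,300:420]; w=cv2.imread("pics/j1.png")[220:420,220:420]
cv2.imwrite("pics/j1z.png",np.hstack([cv2.resize(s,(400,400),interpolation=cv2.INTER_CUBIC),cv2.resize(w,(400,400))]))
E
```

```text
0.0024 0.0024407500969202064 [ 0.3421 -1.0037  0.0842] [0.0084 0.0071 0.0547]
0.003 0.003010120551878032 [-0.2251 -0.7889 -0.4443] [-0.0052 -0.0219  0.064 ]
0.0036 0.003571441944013469 [ 0.4904 -0.4274 -0.0107] [-0.0019  0.0263  0.0116]
0.0042 0.003630139987509454 [-1.5865 -0.1712  0.2725] [0.1    0.5125 0.037 ]
0.0048 0.0036777568174814978 [-5.0736  0.533   2.0389] [0.1255 1.203  0.0011]
0.0054 0.003652572929635386 [-5.2837 -0.9136  3.8832] [ 0.1602  1.4142 -0.0254]
0.006 0.003660171835835876 [-6.9578 -0.4955  3.4797] [ 0.1356  1.6005 -0.033 ]
0.0066 0.003608157729139838 [-7.6839 -0.4528  3.7214] [0.2275 1.8356 0.0151]
38.5 [ 0.5488 -0.2051  0.0684] -0.06748872677045525 [-0.0061 -0.0004 -1.    ] [-8.0238 -0.3613  4.4258] 0.04671124975407502
```

View pics/j1z.png

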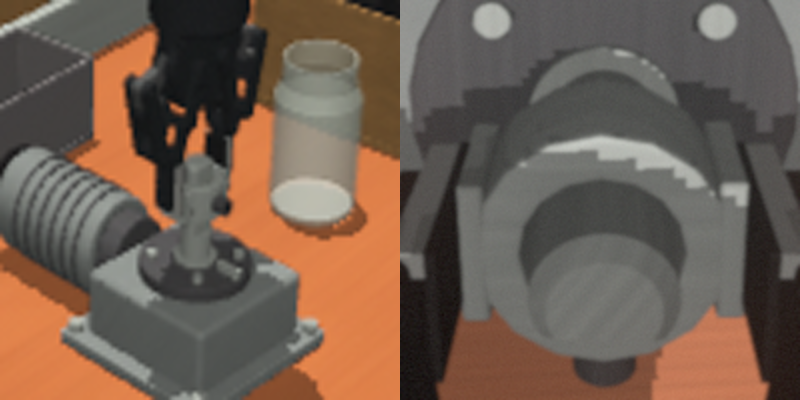

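```bash
python3 - <<'E'
import cv2,numpy as np
w=cv2.imread("pics/j1.png")[290:420,255:385]
cv2.imwrite("pics/j1zz.png",cv2.convertScaleAbs(cv2.resize(w,(600,600),interpolation=cv2.INTER_CUBIC),alpha=1.5))
s=cv2.imread("pics/j1s.png")[180:235,335:375]
cv2.imwrite("pics/j1sz.png",cv2.convertScaleAbs(cv2.resize(s,(436,600),interpolation=cv2.INTER_CUBIC),alpha=1.1))
E
```

```text
(no output)
```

View pics/j1zz.png

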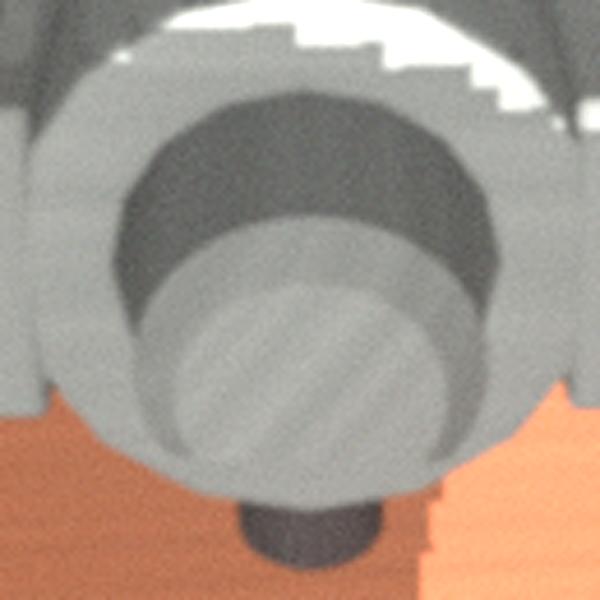

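View pics/j1sz.png

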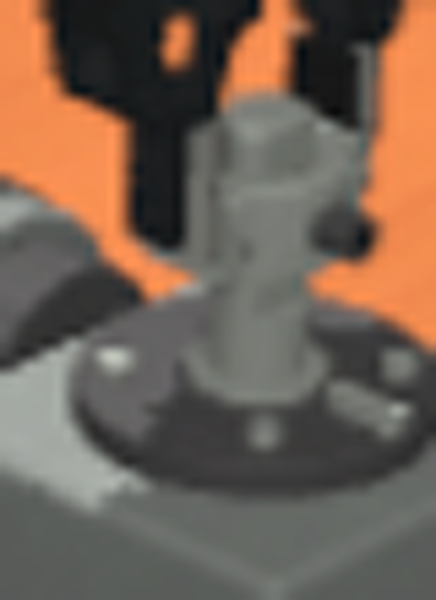

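```bash
python3 - <<'E'
from h import *
d=np.load("pics/j1.npz");p,R=d["p"],d["R"]; c=p+[0,0,.043]
print("centre est",c,"screw end proj side",proj(P("side"),c+R@[-.032,0,0]),"seen ~",(366.6,201.1))
for n,z in(("shaft top",.135),("collar top",c[2]+.012)): print(n,proj(P("side"),[.547,-.205,z]))
bot.dwell(.5); print(bot.read_contact_force(),bot.read_ee_pos(),bot.read_joint_vel(),bot.read_clock())
snap("top","j1t")
a=cv2.imread("pics/top0.png");b=cv2.imread("pics/j1t.png")
cv2.imwrite("pics/tt.png",np.hstack([cv2.resize(x[100:330,90:560],(400,196),interpolation=cv2.INTER_AREA) for x in(a,b)]))
E
```

```text
centre est [ 0.5488 -0.2051  0.1114] screw end proj side [367.2494 200.9748] seen ~ (366.6, 201.1)
shaft top [358.6535 188.9603]
collar top [358.4789 193.0648]
[-8.1448  0.5653  1.6405] [ 0.5488 -0.2051  0.0684] [-0.0008 -0.0018 -0.001  -0.0002 -0.0013  0.0004  0.0003] 39.1833
```

View pics/tt.png

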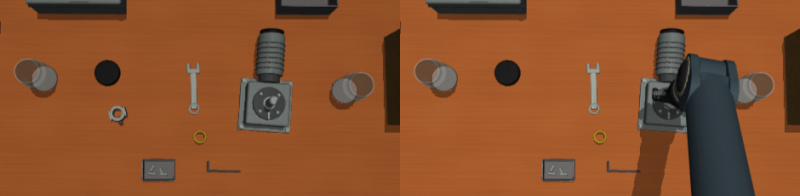

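The top view shows the other items where they started. The seen screw end is within 1 px of where I predicted it, so the collar height of 0.111 m holds. The arm is at rest and the push is steady at about 8 N, so I'm handing in.

```bash
python3 -c "
from bench import bot
print(bot.close_job())"
```

```text
the job is handed in; nothing more can be done
None
```

The collar is on the shaft with its screw tip pressed on the flat, held level in the fingers, and the job is handed in. No verdict was reported.

**What I did:** I gripped the shaft across its flat and turned it about 1.23 rad so the flat faces the index rib. I checked that afterwards with two wrist pictures. I then took the collar by its cheeks, slid it down over the shaft and pushed it sideways onto the flat.

**Last checks, before handing in:**

| Check | Result |
|---|---|
| Collar centre height | about 0.111 m (mid-flat is 0.110 m); screw end in the side picture within 1 px of the predicted place |
| Push on the flat | steady at about 8 N |
| Tool tilt | about 0.006 rad |
| Flat | square to the screw in the wrist picture |
| Grip | width 46.7 mm, 60 N commanded |
| Motion and time | arm at rest at 39 s |
| Other items | no visible movement in the top picture; the arm hides part of the right-hand jar |

**What disagreed or failed:**
- **First grasp missed:** the real fingertips sit about 32 mm behind the stated TCP. I saw this in the pictures and confirmed it by touching the closed fingers to the bare table, which peaked at 34 N. The second grasp held.
- **Grip widths read low:** about 17 mm on the shaft instead of 19 mm, and 46.7 mm on the collar instead of 48 mm. The shaft was probably gripped higher up than planned.
- **Shaft axis slightly off:** contact on both sides suggested it lies about 2 mm further along +x than I measured by camera. The final push relied on that contact.

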